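# Offer the door up to the control box for its hinge pin

## Task

Take the grey door out of the plate rack and offer it up to the open steel box, so that its two hinge knuckles sit between the three on the box and all the holes line up in one upright line for the hinge pin; any opening angle will do. Finish while still holding it there, steady and carried by the grip alone, not resting on or pushing against the box, so that I can drop the pin in. Go gently against the box, and leave the chopping board, the pin, the mug and the screwdriver where they are.

Things in the scene. Friction and masses are not known exactly. Their poses are not given: they have to be found in the camera images.
- door: Loose grey door, upright in the rack: 10 mm thick (its x), 180 wide (y), 162 tall (z), about 0.35 kg. Origin: centre of its underside. Outer face to its -x, with a 6 mm high round lock near the -y edge and a 2.5 mm thick steel hinge leaf on the last 30 mm at +y. Two steel knuckles stand out past the +y edge. The plain top edge can be pinched at mid-width (10 mm) from above and lifted straight up
- door_upper (a point): Middle of the door's upper knuckle, on its hole's axis: at (-5, +104, 105) mm in the door's frame. Knuckle: barrel 14 mm outside, 8 mm hole along the door's z, 26 mm long
- door_lower (a point): Middle of the door's lower knuckle, same size, on the same axis: at (-5, +104, 57) mm in the door's frame
- case: Grey steel box without its door, fixed: 100 mm deep (its x), 180 wide (y), top 186 above the table on 16 mm feet. Origin: on the table under its centre. Open front to its -x (green board inside). Hinge at its +y front edge: three knuckles, 14 mm outside, 8 mm hole, upright, 16 long, middles 53, 101, 149 mm up. Door shut: door yaw = box yaw; door 90 degrees open: door yaw = box yaw - 90 degrees
- case_upper (a point): Point on the box's hinge axis, 125 mm above the table, in the middle of the upper gap between box knuckles: the middle of the door's upper knuckle belongs here. The axis is at (-62, +104) mm in the box's frame, 12 mm ahead of the front, 14 mm outside the side wall. The gap is 32 mm high (3 mm to spare above and below the door's knuckle), entered sideways; it is free for 16 mm round the axis
- case_lower (a point): Point on the same axis, 77 mm above the table, in the middle of the lower gap (same size): the middle of the door's lower knuckle belongs here. The door's underside is then 20 mm above the table
- rack: Light wooden plate rack, fixed, 200 mm long (its x), 118 wide (y). Origin: centre of its underside. Two rails 20 mm high at y = +-50, each with 8 upright dowels (10 mm thick, tops 80 mm up) 23 mm apart: 13 mm gaps. Door and chopping board stand across it on the rails, in the gaps at x = -46 and +46 mm, which in which varies. There the door's underside is 20 mm and its top 182 mm above the table
- board: Small wooden chopping board, loose, 10 mm thick (its x), 160 wide (y), 130 tall, upright in the other gap of the rack, top 150 mm above the table. Origin: centre of its underside. Leave alone
- pin: Loose steel hinge pin, 5 mm thick, 120 mm long (its x) with an 18 mm bent end, lying on the table. Origin: middle of its length, underside. Leave alone
- mug: Blue mug, loose, 76 mm across, 90 mm tall. Origin: centre of its underside. Leave alone
- screwdriver: Screwdriver with red handle, loose, 200 mm long (its x), 26 mm thick, lying on the table. Origin: middle of its length, underside. Leave alone
There are look-alikes about, which are no part of the job. Of the things shaped like the door, the grey one is meant.

How it is judged:
On the way, in this order (a step that is already met when the one before it is completed fails the run):
1. the door is held in the gripper, lifted clear of the rack (contact force between the fingers and door above 3 N and contact force between door and rack below 0.5 N and z of door in the frame of rack above 0.081 m), for 0.1 s.
2. the door's knuckles are between the box's and the holes are in line (contact force between the fingers and door above 3 N and horizontal distance between door_upper and case_upper below 0.003 m and z of door_upper in the frame of case_upper between -0.0035 and 0.0035 m and horizontal distance between door_lower and case_lower below 0.003 m and z of door_lower in the frame of case_lower between -0.0035 and 0.0035 m and angle between the z axis of door and the z axis of case, either way round below 0.06 rad), for 0.3 s.
At the end, for the whole second after the job is handed in: The gripper holds the door still, both door knuckles within 3 mm sideways of the box's hinge axis (8 mm hole, 5 mm pin) and within 3.5 mm in height of the middles of their gaps, upright to the box within 0.06 rad; the box bears less than 2 N from the door, the rack none (all of step 2 and contact force between door and case below 2 N and contact force between door and rack below 0.5 N and linear speed of door below 0.02 m/s and angular speed of door below 0.1 rad/s); the arm keeps its last pose, push and grip.
It fails at once if the door or the robot is forced against the box (over 25 N) (contact force between any of door, the arm, the fingers and case above 25 N).
It fails at once if the chopping board is disturbed (moved over 25 mm) (distance of board from where it was at the start of the episode above 0.025 m).
It fails at once if the pin is disturbed (moved over 25 mm) (distance of pin from where it was at the start of the episode above 0.025 m).
It fails at once if the mug is disturbed (moved over 25 mm) (distance of mug from where it was at the start of the episode above 0.025 m).
It fails at once if the screwdriver is disturbed (moved over 25 mm) (distance of screwdriver from where it was at the start of the episode above 0.025 m).
It also fails if it takes over 43 s, if anything falls off the work surface, if the arm or the gripper's body presses on something with over 40 N, if the wrist force passes 120 N, or if a joint passes its speed limit or range.

## Robot

A 7-joint arm with a two-finger parallel gripper is mounted at the origin on the work surface. World frame = base frame: x ahead of the robot, y to its left, z up, the work surface at z = 0. Lengths are in m, angles in rad, forces in N, time in s.
With the tool pointing down it reaches from about 0.4 to 0.875 m from the base axis. Payload 19.3 kg.
Tool frame: the origin (TCP) lies at the very end of the fingers, on their centre line; the grasp point (between the pads) lies 19 mm behind it; z points along the fingers, y is the line along which they close (so a half turn about z gives the same grasp; the last joint's range is limited). The gripper opens to 85 mm and grips with 20 to 120 N. Pads are 22 mm wide; open, the fingers measure 114 mm over their backs; the gripper's body (76 mm by 85 mm) begins 54 mm behind the grasp point. The pads swing forward as they close: fully open they stand 13 mm farther back than shut.
Start: joints at [1.072, 0.521, -0.036, 1.599, 0.021, 1.021, -0.113], TCP at [0.26, -0.568, 0.231] pointing down, gripper open.
Joint ranges: [-2.91, 2.91], [-0.3, 2.13], [-1.5, 1.42], [0.17, 2.43], [-1.26, 4.41], [0.16, 1.93], [-2.52, 2.52]. Speed limits (rad/s): [1.89, 1.89, 2.39, 2.39, 3.01, 3.01, 3.01].

## Interface

Orientations are given as [roll, pitch, yaw] about the fixed x, y, z axes, in that order (R = Rz(yaw) Ry(pitch) Rx(roll)).
In Python, from workcell import monitor, optics, job_done gives the robot as it stands.
- The arm moves only by the shell command python3 -m handwheel 'ROWS' [FORCE]. ROWS is JSON, a list of rows, each an object of numbers: "dx", "dy", "dz": the shift along the tool's x, y, z in cm; "wx", "wy", "wz": the turn, a rotation vector about the tool's x, y, z in rad; "claw": the opening in per cent of the stroke, from 0 (shut) to 100 (fully open). A call has 1 to 8 rows; each row shifts and turns the commanded pose from where the row before left it, along the tool's axes as they then stand; what a row does not reach is not made up. A row lasts 1/8 s, in which the tool goes at most 62.5 mm and 10.7 degrees, less where a joint would pass 70% of its speed; a pose out of reach is approached as far as the arm can. A call with a gripper value outside its range is refused whole. The fingers move at their own pace and stop on an object; FORCE is the grip in N (left out, the last holds). Time passes only in rows, so rows that do not move let the fingers close. It gives the time, the measured TCP pose, the force, the opening and the grip force at its end, in the units of the state.
- monitor.observe(): the state, without advancing time (a new reading comes with each control period).
- optics.grab_frame(name): name is "side" or "top"; returns a dict with "frame" (480x640x3 uint8, blue, green, red), "fovy" (degrees; the focal length in pixels is half the picture's height over the tangent of half this angle, whatever the lens; pixels are square), "cx", "cy" (the principal point, pixels), "R" (3x3) and "t" (3): a world point X has camera coordinates R X + t. Camera axes: x right, y down, z forward; pixel columns grow to the right and rows downward; lengths in m; the calibration is good to about 2 mm. A picture is of the moment at which its call begins. There is no depth.
- job_done(): hands the job in; it is judged then, once.
Trained networks look in the newest picture that a camera, given by its name, has taken for a name from the list of things; names that differ only in an ending like _2 or _b are one class to them, and where a whole thing is asked for, a point or a joint stands for the part that bears it (a point fixed in the world has none). Each returns a list of dicts, best first, with "p" (0 to 1); they miss things now and then, are a little off and sometimes report something else, mostly with a low value. They report only what shows in the picture. A call takes as long as a camera call. They do not tell look-alikes from the thing itself.
- optics.masks_of(name, camera): "region" (480x640 bool, what is visible of it) and "rect" ([left, top, width, height] in pixels, round what is visible of it).
The state is a dict: "clock": time; "qpos": joint angles; "qd": joint speeds; "joint_efforts": joint torques, N m; "position": TCP position; "tool_rot": TCP orientation; "force": force on the tool from outside, world axes, zero at the start; "moment": the same for the moment, N m; "grip_width": finger opening in m; "finger_force": force on a finger pad.
Only numpy, scipy, OpenCV 4.12 (cv2) and the standard library are available. Lean on these libraries where they do the work, as an engineer would, in place of code of your own. Each camera call takes 0.05 s, during which the arm holds its last target. There are 200 camera calls.

## Working session

There is one attempt and no reset: what is moved stays moved. The work goes in short steps, Python scripts to look and compute and a shell command to move; the robot and the scene stay as the last step left them, time stands still between calls to the robot, and variables do not carry over. Pictures are saved under pics/ and viewed, at most 10 in all, crops included, and the job is handed in when it is done.

```bash
mkdir -p pics
cat > h.py <<'E'
import numpy as np, cv2
from workcell import monitor, optics
def cam(n):
    f=optics.grab_frame(n); fl=240/np.tan(np.radians(f["fovy"])/2)
    K=np.array([[fl,0,f["cx"]],[0,fl,f["cy"]],[0,0,1]]); return f["frame"],K,np.array(f["R"]),np.array(f["t"])
def proj(c,X):
    p=(c[2]@np.atleast_2d(X).T).T+c[3]; p=p@c[1].T; return p[:,:2]/p[:,2:]
def back(c,uv,z):
    C=-c[2].T@c[3]; d=c[2].T@np.linalg.inv(c[1])@np.array([uv[0],uv[1],1]); return C+d*(z-C[2])/d[2]
E
python3 - <<'E'
from h import *
for n in("top","side"):
    c=cam(n); cv2.imwrite(f"pics/{n}0.png",c[0]); print(n,c[1][0,0],c[1][:2,2],-c[2].T@c[3],c[2].round(3).tolist())
    for o in("door","case","rack","board","pin","mug","screwdriver"):
        print(o,[(round(m["p"],2),m["rect"]) for m in optics.masks_of(o,n)][:3])
print(monitor.observe())
E
```

```text
top 620.9315976165877 [320.76052031 237.38671055] [0.33253401 0.11552239 1.45392399] [[0.005, -1.0, -0.005], [-0.992, -0.004, -0.126], [0.126, 0.006, -0.992]]
door [(0.83, [84.4, 259.2, 101.1, 30.0]), (0.76, [227.5, 107.6, 93.3, 40.2]), (0.64, [168.2, 330.0, 99.1, 41.2])]
case [(0.72, [456.6, 206.8, 72.9, 107.4]), (0.36, [202.8, 193.7, 95.2, 43.1])]
rack []
board [(0.77, [227.3, 240.1, 73.6, 24.6]), (0.48, [455.9, 206.9, 76.5, 108.9])]
pin [(0.41, [368.0, 117.7, 9.2, 40.6])]
mug [(0.64, [461.5, 129.1, 48.9, 45.5])]
screwdriver [(0.62, [332.7, 268.3, 84.4, 14.1])]
side 574.1661483606316 [323.05379172 245.96442206] [-0.04889769  1.11517668  1.19706092] [[-0.865, -0.502, -0.012], [-0.34, 0.603, -0.722], [0.37, -0.62, -0.692]]
door [(0.94, [238.3, 328.8, 77.5, 88.0]), (0.9, [371.0, 292.1, 16.2, 100.3]), (0.79, [277.3, 235.6, 24.2, 87.2])]
case [(0.91, [371.6, 145.9, 75.4, 77.2]), (0.32, [278.9, 235.3, 20.6, 88.7])]
rack [(0.79, [266.6, 269.9, 80.7, 58.9])]
board [(0.73, [316.5, 247.9, 14.5, 74.7])]
pin [(0.61, [270.3, 212.8, 31.7, 16.1])]
mug [(0.6, [316.7, 150.9, 32.1, 38.5])]
screwdriver [(0.82, [367.2, 224.9, 27.9, 51.8])]
{'clock': 0.8, 'qpos': array([ 1.07181629,  0.52138096, -0.03630664,  1.59953655,  0.02119141,
        1.02111942, -0.11282442]), 'qd': array([ 0.00068556,  0.00140458, -0.00056625, -0.00132946,  0.00112895,
       -0.00077618,  0.00103754]), 'joint_efforts': array([-1.24170943e-03, -9.26803136e+01,  1.97806902e+00, -3.70230603e+01,
        1.79651496e-02,  1.88165628e-03,  6.04575325e-05]), 'position': array([ 0.25981834, -0.56839937,  0.23128947]), 'tool_rot': array([-3.14153227e+00, -5.03953825e-06,  4.28714635e-01]), 'force': array([-0.19404505, -0.52683933, -0.65091222]), 'moment': array([ 0.00311749, -0.019813  , -0.00903738]), 'finger_force': 0.0, 'grip_width': 0.08524109283329755}
```

View pics/top0.png

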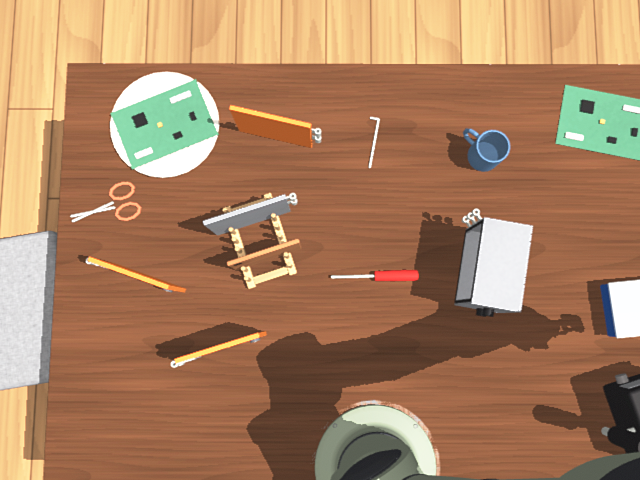

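View pics/side0.png

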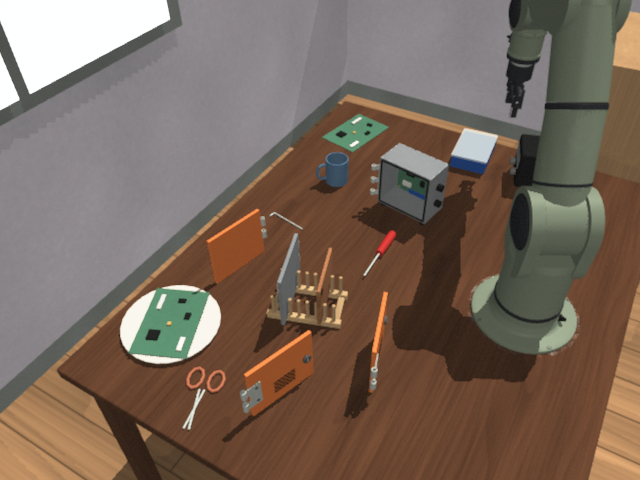

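The top view shows the grey door's top edge from (206,225) to (290,197), with its knuckles at (293,199). The box is at (495,262) with its knuckles at (472,216), opening to the image left (world +y). The mug is at (488,150). A door yaw near the present one looks like about 90° open, so I'll zoom in to get precise points.

Run:
```python
from h import *
t=cv2.imread("pics/top0.png"); s=cv2.imread("pics/side0.png")
z=lambda im,x,y,w,h,k:cv2.resize(im[y:y+h,x:x+w],None,fx=k,fy=k,interpolation=cv2.INTER_CUBIC)
a=z(t,200,185,100,75,4); b=z(t,450,205,100,75,4); c=z(s,255,230,100,75,4); d=z(s,365,140,100,75,4)
cv2.imwrite("pics/m1.png",np.vstack([np.hstack([a,b]),np.hstack([c,d])]))
```

```text
(no output)
```

View pics/m1.png

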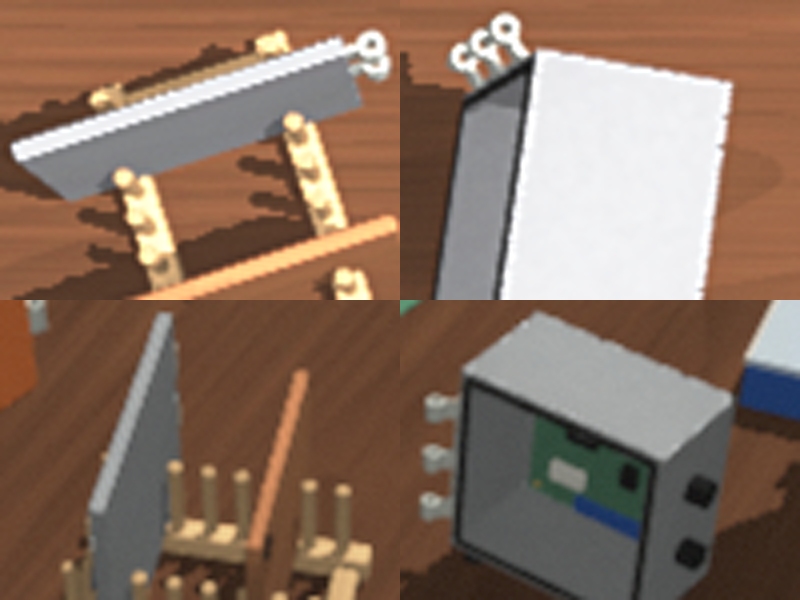

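```bash
cat >> h.py <<'E'
from scipy.optimize import least_squares
def T(p,X):
    X=np.atleast_2d(X).astype(float); c,s=np.cos(p[2]),np.sin(p[2])
    return np.c_[p[0]+c*X[:,0]-s*X[:,1],p[1]+s*X[:,0]+c*X[:,1],X[:,2]+(p[3] if len(p)>3 else 0)]
def fit(p0,obs):
    def r(p): return np.concatenate([(proj(c,T(p,np.array(X)/1000))-np.array(uv)).ravel() for c,X,uv in obs])
    s=least_squares(r,p0,loss="soft_l1"); return s.x,r(s.x).reshape(-1,2).round(1)
E
python3 - <<'E'
from h import *
ct=cam("top");cs=cam("side")
q=lambda L,x0,y0,ox,oy:[(x0+(u-ox)/4-.375,y0+(v-oy)/4-.375) for u,v in L]
p,r=fit([.4,-.2,-1.6],[(ct,[(-62,104,157),(-62,104,109),(-62,104,61),(-50,90,186),(50,90,186)],q([(507,27),(484,42),(463,57),(537,52),(732,84)],450,205,400,0)),
 (cs,[(-50,90,186),(50,90,186),(50,-90,186),(-50,-90,186),(-62,104,149),(-62,104,101),(-62,104,53)],q([(462,377),(537,312),(732,402),(660,462),(437,408),(435,458),(432,508)],365,140,400,300))])
print("case",p,np.degrees(p[2]),r.tolist(),"axis",T(p,[-.062,.104,.125]))
d,r=fit([.35,.4,3.3,.02],[(ct,[(-5,-90,162),(5,-90,162),(-5,90,162),(5,90,162),(-5,104,118),(-5,104,70)],q([(12,145),(18,162),(341,39),(352,52),(371,44),(377,67)],200,185,0,0)),
 (cs,[(-5,90,162),(5,90,162),(-5,-90,162),(5,-90,162)],q([(158,314),(173,316),(92,502),(103,515)],255,230,0,300))])
print("door",d,np.degrees(d[2]),r.tolist())
print("door at case, open = %.1f deg"%np.degrees(p[2]-d[2]), monitor.observe()["position"])
E
```

```text
case [ 0.43922195 -0.24584298 -1.7616421 ] -100.9346573217128 [[-0.4, 0.4], [0.1, 0.3], [0.3, -0.1], [0.2, -0.6], [-0.6, 0.7], [-0.2, -2.1], [0.4, -0.1], [1.1, -0.7], [0.4, -0.0], [-0.6, 0.1], [-0.9, 0.2], [-0.8, -0.3]] axis [[ 0.55309449 -0.20469634  0.125     ]]
door [0.55156164 0.28129135 3.46598554 0.01825711] 198.58634303895914 [[0.2, -0.0], [0.1, 0.3], [0.4, -0.4], [-0.9, 0.9], [0.3, 0.4], [-0.1, -1.3], [0.2, -0.3], [0.1, -0.4], [-1.0, 2.3], [0.3, -0.3]]
door at case, open = -299.5 deg [ 0.25983251 -0.56843034  0.23129496]
```

```bash
A='{"wz":-0.183,"claw":50}'; python3 -m handwheel '[{"wz":-0.183,"dz":-4,"claw":50},{"wz":-0.183,"dz":-4},{"wz":-0.183,"dz":-4},{"wz":-0.183},{"wz":-0.183},{"wz":-0.183},{"wz":-0.183},{"wz":-0.183}]'
python3 -m handwheel '[{"dx":4.45,"dy":3.42},{"dx":4.45,"dy":3.42},{"dx":4.45,"dy":3.42},{"dx":4.45,"dy":3.42},{"dx":4.45,"dy":3.42},{"dx":4.45,"dy":3.42},{"dx":4.45,"dy":3.42},{"dx":4.45,"dy":3.42}]'
python3 -m handwheel '[{"dx":4.45,"dy":3.42},{"dx":4.45,"dy":3.42},{"dx":4.45,"dy":3.42},{"dx":4.45,"dy":3.42},{"dx":4.45,"dy":3.42},{"dx":4.45,"dy":3.42},{"dx":4.45,"dy":3.42},{"dx":4.45,"dy":3.42}]'
cat >> h.py <<'E'
from scipy.spatial.transform import Rotation as Ro
def togo(xyz,yaw):
    s=monitor.observe(); R=Ro.from_euler("xyz",s["tool_rot"]); G=Ro.from_euler("xyz",[np.pi,0,yaw])
    print("shift cm",(R.inv().apply(np.array(xyz)-s["position"])*100).round(2),"turn",(R.inv()*G).as_rotvec().round(4),"clock",s["clock"],s["position"].round(4),s["grip_width"])
E
python3 -c "
from h import *
togo([.5516,.2813,.25],np.radians(108.6))"
```

```text
shift cm [ 61.86 -65.15  -1.87] turn [-0.     -0.     -1.4667] clock 0.9 [ 0.2598 -0.5684  0.2313] 0.08534872448336427schema error: expected keys dx, dy, dz, wx, wy, wz, claw
schema error: expected keys dx, dy, dz, wx, wy, wz, claw
schema error: expected keys dx, dy, dz, wx, wy, wz, claw
```

```bash
python3 -m handwheel '[{"dx":0,"dy":0,"dz":-4,"wx":0,"wy":0,"wz":-0.183,"claw":50},{"dx":0,"dy":0,"dz":-4,"wx":0,"wy":0,"wz":-0.183,"claw":50},{"dx":0,"dy":0,"dz":-4,"wx":0,"wy":0,"wz":-0.183,"claw":50},{"dx":0,"dy":0,"dz":0,"wx":0,"wy":0,"wz":-0.183,"claw":50},{"dx":0,"dy":0,"dz":0,"wx":0,"wy":0,"wz":-0.183,"claw":50},{"dx":0,"dy":0,"dz":0,"wx":0,"wy":0,"wz":-0.183,"claw":50},{"dx":0,"dy":0,"dz":0,"wx":0,"wy":0,"wz":-0.183,"claw":50},{"dx":0,"dy":0,"dz":0,"wx":0,"wy":0,"wz":-0.183,"claw":50}]'
python3 -m handwheel '[{"dx":4.45,"dy":3.42,"dz":0,"wx":0,"wy":0,"wz":0,"claw":50},{"dx":4.45,"dy":3.42,"dz":0,"wx":0,"wy":0,"wz":0,"claw":50},{"dx":4.45,"dy":3.42,"dz":0,"wx":0,"wy":0,"wz":0,"claw":50},{"dx":4.45,"dy":3.42,"dz":0,"wx":0,"wy":0,"wz":0,"claw":50},{"dx":4.45,"dy":3.42,"dz":0,"wx":0,"wy":0,"wz":0,"claw":50},{"dx":4.45,"dy":3.42,"dz":0,"wx":0,"wy":0,"wz":0,"claw":50},{"dx":4.45,"dy":3.42,"dz":0,"wx":0,"wy":0,"wz":0,"claw":50},{"dx":4.45,"dy":3.42,"dz":0,"wx":0,"wy":0,"wz":0,"claw":50}]'
python3 -m handwheel '[{"dx":4.45,"dy":3.42,"dz":0,"wx":0,"wy":0,"wz":0,"claw":50},{"dx":4.45,"dy":3.42,"dz":0,"wx":0,"wy":0,"wz":0,"claw":50},{"dx":4.45,"dy":3.42,"dz":0,"wx":0,"wy":0,"wz":0,"claw":50},{"dx":4.45,"dy":3.42,"dz":0,"wx":0,"wy":0,"wz":0,"claw":50},{"dx":4.45,"dy":3.42,"dz":0,"wx":0,"wy":0,"wz":0,"claw":50},{"dx":4.45,"dy":3.42,"dz":0,"wx":0,"wy":0,"wz":0,"claw":50},{"dx":4.45,"dy":3.42,"dz":0,"wx":0,"wy":0,"wz":0,"claw":50}]'
python3 -c "
from h import *
togo([.5516,.2813,.25],np.radians(108.6))"
```

```text
clock: 1.9
position: [0.2598, -0.5684, 0.3513]
tool_rot: [-3.142, -0.0, 1.899]
force: [-0.2, -0.4, -0.9]
grip_width: 0.0431
finger_force: 0.0
clock: 2.9
position: [0.407, -0.1425, 0.3516]
tool_rot: [3.141, 0.001, 1.892]
force: [1.5, 0.6, 0.4]
grip_width: 0.043
finger_force: 0.0
clock: 3.78
position: [0.5358, 0.2286, 0.3513]
tool_rot: [3.141, 0.0, 1.892]
force: [0.9, -1.7, 0.1]
grip_width: 0.0425
finger_force: 0.0
shift cm [ 4.5   3.16 10.12] turn [ 0.0001  0.0003 -0.0035] clock 3.775 [0.5358 0.2286 0.3513] 0.04247787148406635
```

```bash
python3 -m handwheel '[{"dx":2.25,"dy":1.58,"dz":3,"wx":0,"wy":0,"wz":-0.0035,"claw":50},{"dx":2.25,"dy":1.58,"dz":3,"wx":0,"wy":0,"wz":0,"claw":50},{"dx":0,"dy":0,"dz":4,"wx":0,"wy":0,"wz":0,"claw":50},{"dx":0,"dy":0,"dz":0,"wx":0,"wy":0,"wz":0,"claw":50},{"dx":0,"dy":0,"dz":0,"wx":0,"wy":0,"wz":0,"claw":50}]'
python3 - <<'E'
from h import *
togo([.5516,.2813,.152],np.radians(108.6))
k=cam("side");t=cam("top")
z=lambda im,x,y,w,h,k:cv2.resize(im[y:y+h,x:x+w],None,fx=k,fy=k,interpolation=cv2.INTER_CUBIC)
cv2.imwrite("pics/m2.png",np.hstack([z(t[0],190,150,100,150,4),z(k[0],240,180,100,150,4)]))
E
```

```text
clock: 4.4
position: [0.5514, 0.2799, 0.2529]
tool_rot: [3.14, -0.0, 1.896]
force: [-0.5, 0.9, 0.2]
grip_width: 0.0423
finger_force: 0.0
shift cm [ 0.12  0.05 10.09] turn [ 0.0014 -0.0002  0.0004] clock 4.4 [0.5514 0.2799 0.2529] 0.04225564769151886
```

View pics/m2.png

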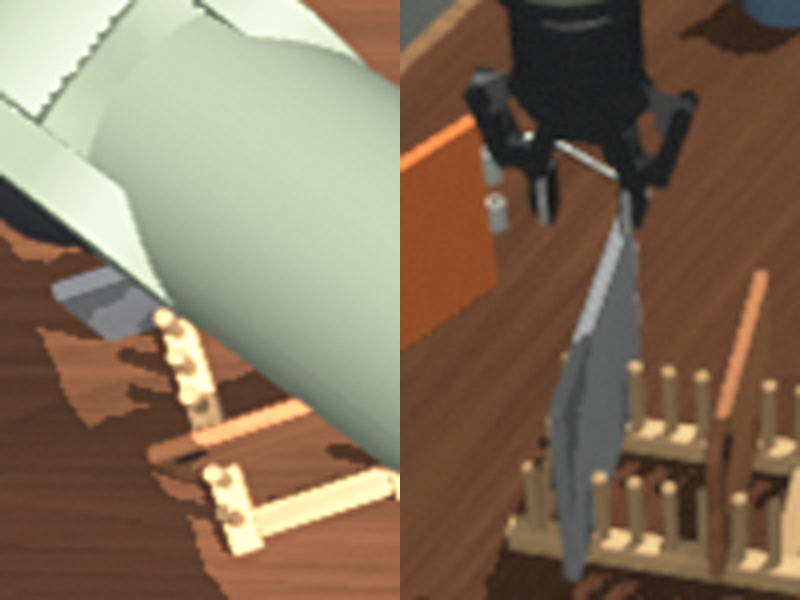

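The open fingers (side crop, 540–635, 215) straddle the door's top edge and the arm blocks the top view. I'll go down and grip.

```bash
python3 -m handwheel '[{"dx":0.12,"dy":0.05,"dz":3,"wx":0.0014,"wy":0,"wz":0,"claw":50},{"dx":0,"dy":0,"dz":3,"wx":0,"wy":0,"wz":0,"claw":50},{"dx":0,"dy":0,"dz":2.5,"wx":0,"wy":0,"wz":0,"claw":50},{"dx":0,"dy":0,"dz":1.6,"wx":0,"wy":0,"wz":0,"claw":50},{"dx":0,"dy":0,"dz":0,"wx":0,"wy":0,"wz":0,"claw":50}]'
python3 -m handwheel '[{"dx":0,"dy":0,"dz":0,"wx":0,"wy":0,"wz":0,"claw":0},{"dx":0,"dy":0,"dz":0,"wx":0,"wy":0,"wz":0,"claw":0},{"dx":0,"dy":0,"dz":0,"wx":0,"wy":0,"wz":0,"claw":0},{"dx":0,"dy":0,"dz":0,"wx":0,"wy":0,"wz":0,"claw":0},{"dx":0,"dy":0,"dz":0,"wx":0,"wy":0,"wz":0,"claw":0},{"dx":0,"dy":0,"dz":0,"wx":0,"wy":0,"wz":0,"claw":0}]' 60
```

```text
clock: 5.12
position: [0.551, 0.2809, 0.1504]
tool_rot: [-3.14, 0.0, 1.896]
force: [-0.3, 0.2, 0.2]
grip_width: 0.0427
finger_force: 0.0
clock: 5.88
position: [0.5517, 0.2815, 0.1515]
tool_rot: [3.141, -0.0, 1.896]
force: [1.4, 0.6, 7.7]
grip_width: 0.0095
finger_force: 59.5
```

```bash
python3 -m handwheel '[{"dx":0,"dy":0,"dz":0,"wx":0,"wy":0,"wz":0,"claw":0},{"dx":0,"dy":0,"dz":-0.5,"wx":0,"wy":0,"wz":0,"claw":0},{"dx":0,"dy":0,"dz":-1.5,"wx":0,"wy":0,"wz":0,"claw":0},{"dx":0,"dy":0,"dz":-2.5,"wx":0,"wy":0,"wz":0,"claw":0},{"dx":0,"dy":0,"dz":-2.5,"wx":0,"wy":0,"wz":0,"claw":0},{"dx":0,"dy":0,"dz":-2,"wx":0,"wy":0,"wz":0,"claw":0},{"dx":0,"dy":0,"dz":-1,"wx":0,"wy":0,"wz":0,"claw":0},{"dx":0,"dy":0,"dz":0,"wx":0,"wy":0,"wz":0,"claw":0}]' 100
python3 -m handwheel '[{"dx":-1.5,"dy":-0.8,"dz":0,"wx":0,"wy":0,"wz":0,"claw":0},{"dx":-3,"dy":-1.6,"dz":0,"wx":0,"wy":0,"wz":0,"claw":0},{"dx":-4,"dy":-2.1,"dz":0,"wx":0,"wy":0,"wz":0,"claw":0},{"dx":-4,"dy":-2.1,"dz":0,"wx":0,"wy":0,"wz":0,"claw":0},{"dx":-4,"dy":-2.1,"dz":0,"wx":0,"wy":0,"wz":0,"claw":0},{"dx":-4,"dy":-2.1,"dz":0,"wx":0,"wy":0,"wz":0,"claw":0},{"dx":-4,"dy":-2.1,"dz":0,"wx":0,"wy":0,"wz":0,"claw":0},{"dx":-3,"dy":-1.6,"dz":0,"wx":0,"wy":0,"wz":0,"claw":0}]'
python3 -m handwheel '[{"dx":-1.5,"dy":-0.8,"dz":0,"wx":0,"wy":0,"wz":0,"claw":0},{"dx":-0.7,"dy":-0.4,"dz":0,"wx":0,"wy":0,"wz":0,"claw":0},{"dx":0,"dy":0,"dz":0,"wx":0,"wy":0,"wz":0,"claw":0},{"dx":0,"dy":0,"dz":0,"wx":0,"wy":0,"wz":0,"claw":0}]'
python3 - <<'E'
from h import *
togo([.496,-.051,.1515],1.896)
E
```

```text
clock: 6.88
position: [0.551, 0.2811, 0.2505]
tool_rot: [-3.14, 0.0, 1.896]
force: [0.8, -0.0, -5.1]
grip_width: 0.0085
finger_force: 98.8
clock: 7.88
position: [0.5003, -0.0286, 0.2498]
tool_rot: [-3.139, 0.0, 1.894]
force: [0.1, -0.1, -4.5]
grip_width: 0.0087
finger_force: 100.5
clock: 8.38
position: [0.4974, -0.0494, 0.2505]
tool_rot: [-3.14, -0.0, 1.898]
force: [-0.1, -0.6, -4.0]
grip_width: 0.0087
finger_force: 100.5
shift cm [-0.11 -0.17  9.9 ] turn [-0.0011 -0.0004  0.0017] clock 8.375 [ 0.4974 -0.0494  0.2505] 0.008703462936354532
```

```bash
python3 -m handwheel '[{"dx":-0.1,"dy":-0.17,"dz":1,"wx":0,"wy":0,"wz":0.0017,"claw":0},{"dx":0,"dy":0,"dz":2.5,"wx":0,"wy":0,"wz":0,"claw":0},{"dx":0,"dy":0,"dz":2.5,"wx":0,"wy":0,"wz":0,"claw":0},{"dx":0,"dy":0,"dz":2.5,"wx":0,"wy":0,"wz":0,"claw":0},{"dx":0,"dy":0,"dz":1.3,"wx":0,"wy":0,"wz":0,"claw":0},{"dx":0,"dy":0,"dz":0,"wx":0,"wy":0,"wz":0,"claw":0},{"dx":0,"dy":0,"dz":0,"wx":0,"wy":0,"wz":0,"claw":0}]'
python3 - <<'E'
from h import *
togo([.5152,-.1077,.1515],1.896)
k=cam("side");t=cam("top")
cv2.imwrite("pics/t3.png",t[0]);cv2.imwrite("pics/s3.png",k[0])
print(proj(k,[.5,-.05,.1]),proj(t,[.5,-.05,.1]))
z=lambda im,x,y,w,h,k:cv2.resize(im[y:y+h,x:x+w],None,fx=k,fy=k,interpolation=cv2.INTER_CUBIC)
cv2.imwrite("pics/m3.png",np.hstack([z(t[0],370,180,100,150,4),z(k[0],340,130,100,150,4)]))
E
```

```text
clock: 9.25
position: [0.4963, -0.0518, 0.1532]
tool_rot: [-3.141, 0.0, 1.895]
force: [-0.2, -0.2, -3.6]
grip_width: 0.0081
finger_force: 100.4
shift cm [-5.9   0.02  0.17] turn [-0.0005  0.0003 -0.0013] clock 9.25 [ 0.4963 -0.0518  0.1532] 0.008101658953882377
[[365.04808736 212.90565335]] [[399.77536136 239.6437979 ]]
```

View pics/m3.png

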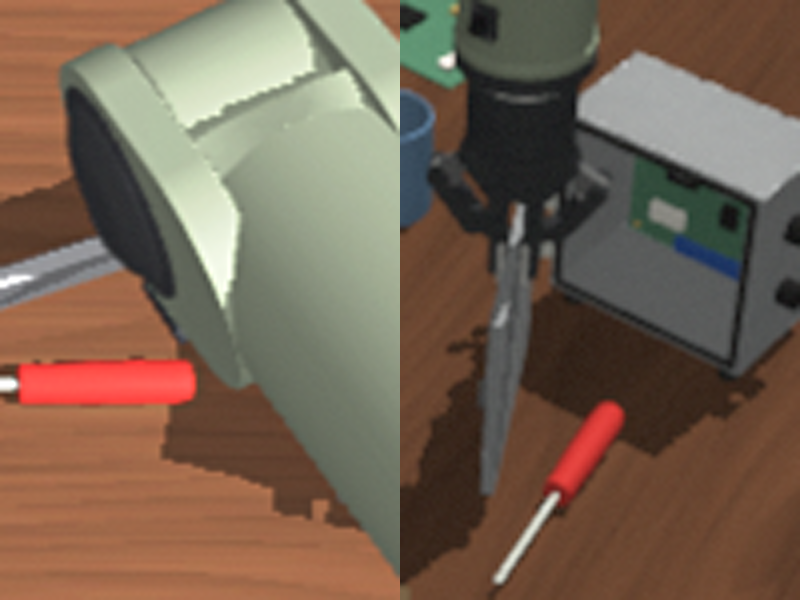

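The hinge is hidden behind the wrist in both views, because the door is edge-on to the side camera. Opening it about 100° should bring the knuckles into the side view, so I'll shift +x and then turn the door by -40°.

```bash
python3 -m handwheel '[{"dx":-0.5,"dy":1.5,"dz":0,"wx":0,"wy":0,"wz":0,"claw":0},{"dx":-0.9,"dy":3,"dz":0,"wx":0,"wy":0,"wz":0,"claw":0},{"dx":-0.9,"dy":3,"dz":0,"wx":0,"wy":0,"wz":0,"claw":0},{"dx":-0.7,"dy":2.2,"dz":0,"wx":0,"wy":0,"wz":0,"claw":0},{"dx":-0.4,"dy":1,"dz":0,"wx":0,"wy":0,"wz":0,"claw":0}]'
python3 -m handwheel '[{"dx":0,"dy":0,"dz":0,"wx":0,"wy":0,"wz":0.05,"claw":0},{"dx":0,"dy":0,"dz":0,"wx":0,"wy":0,"wz":0.12,"claw":0},{"dx":0,"dy":0,"dz":0,"wx":0,"wy":0,"wz":0.13,"claw":0},{"dx":0,"dy":0,"dz":0,"wx":0,"wy":0,"wz":0.13,"claw":0},{"dx":0,"dy":0,"dz":0,"wx":0,"wy":0,"wz":0.13,"claw":0},{"dx":0,"dy":0,"dz":0,"wx":0,"wy":0,"wz":0.1,"claw":0},{"dx":0,"dy":0,"dz":0,"wx":0,"wy":0,"wz":0.04,"claw":0},{"dx":0,"dy":0,"dz":0,"wx":0,"wy":0,"wz":0,"claw":0}]'
python3 -m handwheel '[{"dx":0,"dy":0,"dz":0,"wx":0,"wy":0,"wz":0,"claw":0},{"dx":0,"dy":0,"dz":0,"wx":0,"wy":0,"wz":0,"claw":0}]'
python3 - <<'E'
from h import *
togo([.6083,-.0502,.1515],np.radians(68.6))
k=cam("side");t=cam("top")
cv2.imwrite("pics/t4.png",t[0]);cv2.imwrite("pics/s4.png",k[0])
z=lambda im,x,y,w,h,k:cv2.resize(im[y:y+h,x:x+w],None,fx=k,fy=k,interpolation=cv2.INTER_CUBIC)
cv2.imwrite("pics/m4.png",np.hstack([z(t[0],380,140,133,200,3),z(k[0],310,120,133,200,3)]))
E
```

```text
clock: 9.98
position: [0.609, -0.0501, 0.1527]
tool_rot: [-3.141, -0.0, 1.894]
force: [-1.0, 0.5, -3.7]
grip_width: 0.0082
finger_force: 100.5
clock: 10.98
position: [0.6079, -0.0502, 0.1526]
tool_rot: [-3.141, 0.001, 1.196]
force: [0.5, 0.0, -2.9]
grip_width: 0.0083
finger_force: 100.5
clock: 11.22
position: [0.608, -0.0503, 0.1523]
tool_rot: [-3.14, 0.001, 1.195]
force: [0.7, 0.5, -4.9]
grip_width: 0.0086
finger_force: 100.5
shift cm [0.02 0.02 0.08] turn [-0.0012  0.0008 -0.002 ] clock 11.225 [ 0.608  -0.0503  0.1523] 0.008609458697292047
```

View pics/m4.png

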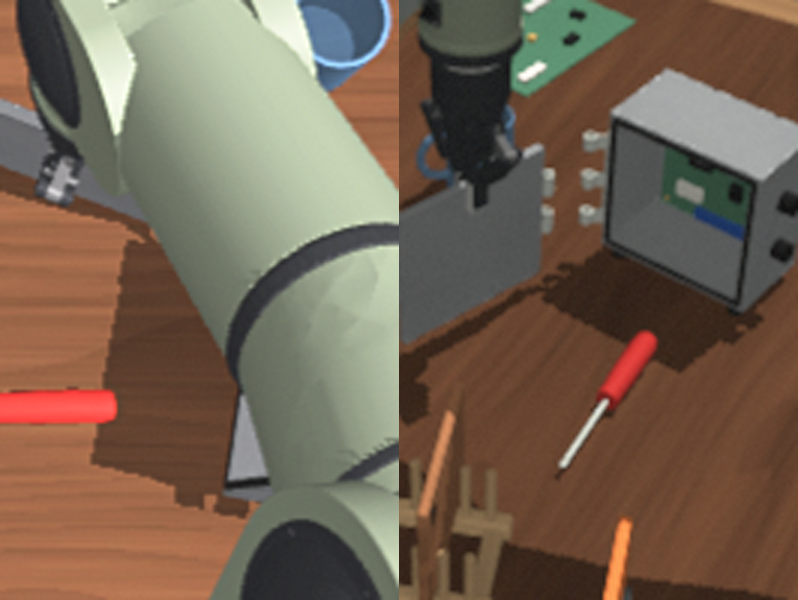

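The side view now shows everything. The door knuckles are at about px (359,181) and (359,193), and the box's three are at about (374,167/179/191). Next I'll overlay the predicted knuckle outlines on a close crop to check the estimates.

```bash
cat >> h.py <<'E'
CASE=[0.43922195,-0.24584298,-1.7616421]
def doorpose():
    s=monitor.observe(); y=s["tool_rot"][2]+np.pi/2; return [*s["position"][:2],y,s["position"][2]-.1315]
def overlay(c,dp,fn,x,y,w,h,k,cp=CASE):
    im=cv2.resize(c[0][y:y+h,x:x+w],None,fx=k,fy=k,interpolation=cv2.INTER_CUBIC)
    a=np.linspace(0,2*np.pi,40); 
    def dr(p,X,col):
        q=proj(c,T(p,np.array(X)/1000)); q=((q-[x,y]+.5)*k-.5).astype(np.int32); cv2.polylines(im,[q],False,col,1)
    cyl=lambda ax,ay,z,L,r:[(ax+r*np.cos(t),ay+r*np.sin(t),z+L/2) for t in a]+[(ax+r*np.cos(t),ay+r*np.sin(t),z-L/2) for t in a]
    for z in(53,101,149): dr(cp,cyl(-62,104,z,16,7),(0,0,255))
    for z in(57,105): dr(dp,cyl(-5,104,z,26,7),(0,255,0))
    dr(cp,[(-50,90,16),(-50,90,186),(50,90,186),(50,-90,186),(-50,-90,186),(-50,90,186)],(0,0,255))
    dr(dp,[(5,-90,162),(5,90,162),(5,90,0),(5,-90,0)],(0,255,0)); dr(dp,[(5,90,162),(-5,90,162),(-5,-90,162)],(0,255,0))
    cv2.imwrite(fn,im)
E
python3 - <<'E'
from h import *
c=cam("side"); print(doorpose())
overlay(c,doorpose(),"pics/o1.png",335,145,66,60,10)
E
```

```text
[np.float64(0.6080522243684802), np.float64(-0.05020811472838676), np.float64(2.765667818763799), np.float64(0.020854496814079887)]
```

View pics/o1.png

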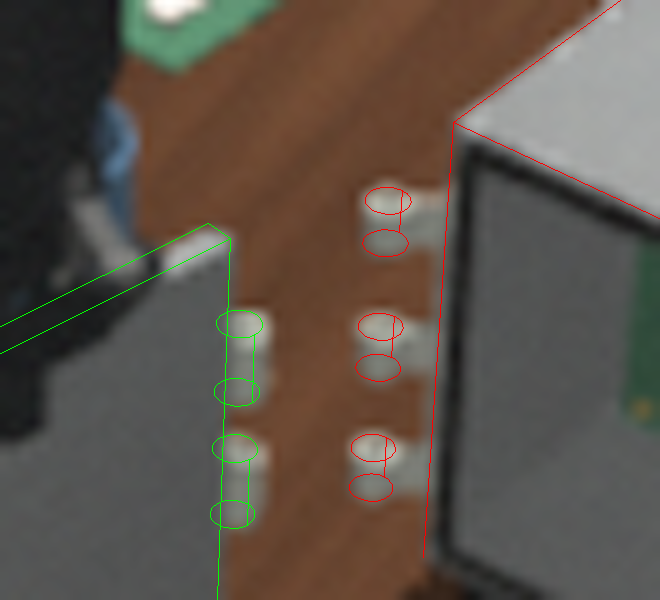

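```bash
cat >> h.py <<'E'
def edge(c,row,lo,hi,side):
    m=c[0][row,lo:hi].astype(float); m=m[:,2]-m[:,0]; L,H=m.min(),m.max(); g=m-(L+H)/2
    i=np.where(np.diff(np.sign(g))!=0)[0]; i=i[-1] if side=="r" else i[0]
    return lo+i+g[i]/(g[i]-g[i+1])
def sil(c,p,ax,ay,z0,z1,row,side):
    # predicted silhouette column at an image row: cylinder radius 7
    zz=np.linspace(z0,z1,60); a=np.linspace(0,2*np.pi,120); X=[(ax+7*np.cos(t),ay+7*np.sin(t),z) for z in zz for t in a]
    q=proj(c,T(p,np.array(X)/1000)); q=q[abs(q[:,1]-row)<.5]; return q[:,0].max() if side=="r" else q[:,0].min()
E
python3 - <<'E'
from h import *
c=cam("side"); dp=doorpose()
for r,z in((181,105),(182,105),(183,105),(193,57),(194,57),(195,57)):
    e=edge(c,r,357,367,"r"); print("door",r,round(e,2),"pred",round(sil(c,dp,-5,104,z-13,z+13,r,"r"),2))
for r,z in((166,149),(167,149),(168,149),(178,101),(179,101),(180,101),(190,53),(191,53),(192,53)):
    e=edge(c,r,366,375,"l"); print("box",r,round(e,2),"pred",round(sil(c,CASE,-62,104,z-8,z+8,r,"l"),2))
for r in (175,188,200,210): print("door edge",r,round(edge(c,r,354,364,"r"),2), np.interp(r,*(proj(c,T(dp,[[.005,.09,.162],[.005,.09,0]]))[:,::-1].T)).round(2))
for i in range(3):
    d=cam("side")
E
```

```text
door 181 361.43 pred 360.7
door 182 361.3 pred 360.66
door 183 361.27 pred 360.61
door 193 360.89 pred 360.2
door 194 361.0 pred 360.15
door 195 360.74 pred 360.11
box 166 370.73 pred 370.97
box 167 370.8 pred 370.92
box 168 370.69 pred 370.86
box 178 370.12 pred 370.3
box 179 370.18 pred 370.24
box 180 370.22 pred 370.18
box 190 369.61 pred 369.62
box 191 369.54 pred 369.56
box 192 369.46 pred 369.51
door edge 175 357.82 357.4
door edge 188 357.95 356.92
door edge 200 356.88 356.48
door edge 210 356.27 356.11
```

```bash
cat >> h.py <<'E'
def vedge(c,col,lo,hi,which):
    m=c[0][lo:hi,col].astype(float); m=m[:,2]-m[:,0]; L=m.min(); i0=m.argmin()
    if which=="t":
        H=m[:i0+1].max(); g=m-(L+H)/2; i=[k for k in range(i0) if g[k]>0>=g[k+1]][-1]
    else:
        H=m[i0:].max(); g=m-(L+H)/2; i=[k for k in range(i0,len(m)-1) if g[k]<=0<g[k+1]][0]
    return lo+i+g[i]/(g[i]-g[i+1])
def vsil(c,p,ax,ay,z0,z1,col,which):
    z=z1 if which=="t" else z0; a=np.linspace(0,2*np.pi,2000)
    q=proj(c,T(p,np.array([(ax+7*np.cos(t),ay+7*np.sin(t),z) for t in a])/1000)); q=q[abs(q[:,0]-col)<.05]
    return (q[:,1].min() if which=="t" else q[:,1].max()) if len(q) else np.nan
E
python3 - <<'E'
from h import *
c=cam("side"); dp=doorpose()
def go(f):
    try: return f()
    except Exception: return np.nan
for n,p,ax,ay,cols,ks in(("door",dp,-5,104,(359,360),((105,13,176,190),(57,13,188,201))),("box",CASE,-62,104,(371,372,373),((149,8,160,174),(101,8,172,186),(53,8,184,198)))):
  for z,h,lo,hi in ks:
    for col in cols:
      print(n,z,col,[(w,round(go(lambda:vedge(c,col,lo,hi,w)),2),round(go(lambda:vsil(c,p,ax,ay,z-h,z+h,col-(.7 if n=="door" else -.1),w)),2)) for w in "tb"])
E
```

```text
door 105 359 [('t', np.float64(176.65), np.float64(175.56)), ('b', np.float64(185.24), np.float64(185.16))]
door 105 360 [('t', np.float64(176.83), np.float64(175.65)), ('b', np.float64(185.13), np.float64(185.04))]
door 57 359 [('t', np.float64(188.92), np.float64(188.03)), ('b', np.float64(197.56), np.float64(197.37))]
door 57 360 [('t', np.float64(188.98), np.float64(188.26)), ('b', np.float64(197.25), np.float64(197.07))]
box 149 371 [('t', np.float64(163.72), np.float64(164.24)), ('b', np.float64(169.87), np.float64(169.5))]
box 149 372 [('t', np.float64(163.62), np.float64(163.46)), ('b', np.float64(170.17), np.float64(170.07))]
box 149 373 [('t', np.float64(163.38), np.float64(163.28)), ('b', np.float64(170.38), np.float64(170.23))]
box 101 371 [('t', np.float64(176.48), np.float64(176.16)), ('b', np.float64(182.39), np.float64(182.42))]
box 101 372 [('t', np.float64(175.93), np.float64(175.89)), ('b', np.float64(182.83), np.float64(182.67))]
box 101 373 [('t', np.float64(175.71), np.float64(175.91)), ('b', np.float64(182.7), np.float64(182.63))]
box 53 371 [('t', np.float64(188.1), np.float64(188.06)), ('b', np.float64(194.6), np.float64(194.63))]
box 53 372 [('t', np.float64(187.91), np.float64(188.01)), ('b', np.float64(194.77), np.float64(194.67))]
box 53 373 [('t', np.float64(188.19), np.float64(188.24)), ('b', np.float64(194.38), np.float64(194.41))]
```

Run:
```python
from h import *
c=cam("side")
for col in (358,359,360,361): print(col,[tuple(int(v) for v in c[0][r,col]) for r in range(173,190)])
print(373,[tuple(int(v) for v in c[0][r,373]) for r in range(173,185)])
```

```text
358 [(66, 78, 98), (68, 80, 99), (68, 77, 96), (118, 126, 130), (126, 133, 130), (122, 129, 126), (119, 125, 123), (107, 113, 110), (108, 113, 110), (108, 113, 111), (107, 113, 109), (108, 113, 111), (87, 97, 106), (59, 78, 104), (49, 68, 98), (103, 117, 133), (134, 144, 148)]
359 [(49, 68, 104), (46, 66, 100), (45, 64, 97), (142, 153, 157), (151, 161, 158), (151, 162, 157), (148, 159, 155), (117, 123, 121), (118, 127, 123), (118, 124, 123), (117, 125, 123), (119, 125, 122), (94, 105, 115), (56, 76, 107), (49, 68, 103), (94, 112, 134), (121, 134, 141)]
360 [(44, 65, 99), (42, 62, 94), (44, 63, 96), (141, 155, 161), (167, 177, 176), (165, 176, 173), (148, 158, 155), (118, 125, 122), (115, 122, 119), (115, 122, 120), (115, 123, 120), (109, 117, 116), (84, 95, 109), (53, 72, 105), (49, 71, 104), (65, 86, 115), (110, 125, 139)]
361 [(46, 67, 98), (44, 64, 94), (44, 64, 96), (107, 121, 136), (143, 157, 163), (145, 157, 160), (121, 130, 135), (95, 103, 112), (99, 109, 118), (102, 113, 124), (95, 107, 117), (83, 95, 109), (65, 81, 106), (49, 70, 104), (49, 72, 106), (51, 72, 109), (87, 105, 131)]
373 [(50, 71, 107), (48, 70, 108), (48, 71, 107), (127, 141, 150), (144, 155, 154), (153, 163, 160), (149, 159, 156), (116, 124, 121), (117, 126, 123), (107, 117, 121), (74, 89, 110), (48, 67, 102)]
```

The door sits about 2.3 mm from where the robot pose predicts, so I'll correct for that and go in slowly.

```bash
python3 -m handwheel '[{"dx":-0.8,"dy":0.1,"dz":0.08,"wx":0,"wy":0,"wz":0,"claw":0},{"dx":-1.4,"dy":0.12,"dz":0,"wx":0,"wy":0,"wz":0,"claw":0},{"dx":-0.8,"dy":0,"dz":0,"wx":0,"wy":0,"wz":0,"claw":0},{"dx":0,"dy":0,"dz":0,"wx":0,"wy":0,"wz":0,"claw":0},{"dx":0,"dy":0,"dz":0,"wx":0,"wy":0,"wz":0,"claw":0}]'
python3 -m handwheel '[{"dx":-0.5,"dy":0,"dz":0,"wx":0,"wy":0,"wz":0,"claw":0},{"dx":-0.5,"dy":0,"dz":0,"wx":0,"wy":0,"wz":0,"claw":0},{"dx":-0.5,"dy":0,"dz":0,"wx":0,"wy":0,"wz":0,"claw":0},{"dx":-0.5,"dy":0,"dz":0,"wx":0,"wy":0,"wz":0,"claw":0},{"dx":-0.5,"dy":0,"dz":0,"wx":0,"wy":0,"wz":0,"claw":0},{"dx":-0.3,"dy":0,"dz":0,"wx":0,"wy":0,"wz":0,"claw":0},{"dx":0,"dy":0,"dz":0,"wx":0,"wy":0,"wz":0,"claw":0},{"dx":0,"dy":0,"dz":0,"wx":0,"wy":0,"wz":0,"claw":0}]'
python3 - <<'E'
from h import *
togo([.5886,-.1053,.1515],np.radians(68.6))
c=cam("side"); dp=doorpose(); dp[0]-=.0022; dp[1]-=.0008; print(T(dp,[-.005,.104,.105])-T(CASE,[-.062,.104,.125]))
overlay(c,dp,"pics/o2.png",350,150,50,50,12)
for r in list(range(165,170))+list(range(171,176))+list(range(178,181))+list(range(183,188))+list(range(190,193)): print(r,round(edge(c,r,366,375,"l"),2),end="; ")
E
```

```text
clock: 12.3
position: [0.5992, -0.0786, 0.1517]
tool_rot: [-3.141, 0.001, 1.195]
force: [-0.2, 0.2, -4.3]
grip_width: 0.0085
finger_force: 100.5
clock: 13.3
position: [0.5889, -0.1048, 0.1516]
tool_rot: [-3.141, 0.001, 1.195]
force: [-0.2, -0.3, -2.9]
grip_width: 0.0086
finger_force: 100.5
shift cm [-0.06 -0.01  0.01] turn [-0.0011  0.0007 -0.0026] clock 13.3 [ 0.5889 -0.1048  0.1516] 0.008585211829436714
[[5.58145671e-05 6.28832870e-04 1.43519042e-04]]
165 371.5; 166 371.75; 167 371.62; 168 369.0; 169 371.0; 171 371.5; 172 371.5; 173 372.25; 174 371.88; 175 371.83; 178 371.17; 179 371.12; 180 370.88; 183 373.21; 184 373.31; 185 373.26; 186 373.35; 187 373.26; 190 371.0; 191 369.8; 192 370.5;
```

View pics/o2.png

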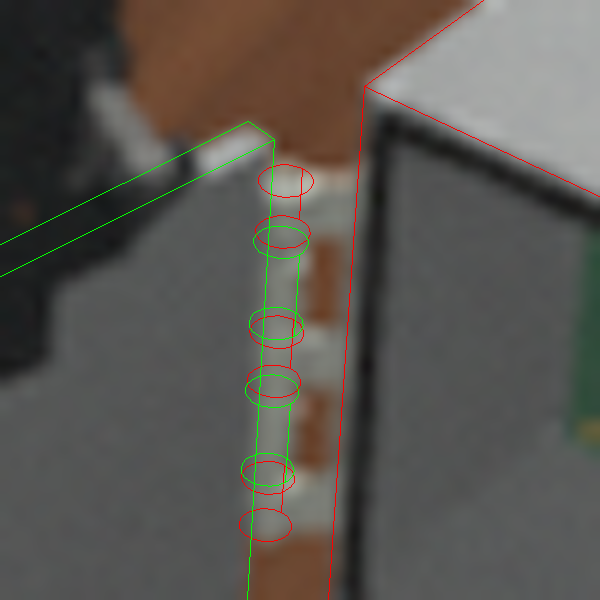

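The knuckles interleave: the green door cylinders lie on the red box axis at (280,180–525) in the crop. One numeric check on the visible brown slots will confirm it.

Run:
```python
from h import *
c=cam("side"); dp=doorpose(); dp[0]-=.0022; dp[1]-=.0008
ax=T(CASE,[-.062,.104,0])[0]; P=[ax[0],ax[1],0,0]
for r,z in((171,125),(172,125),(173,125),(174,125),(183,77),(184,77),(185,77),(186,77)):
    m=c[0][r,370:380].astype(float); m=m[:,2]-m[:,0]; j=m.argmax(); L=m[:j].min(); g=m-(L+m[j])/2
    i=[k for k in range(j) if g[k]<=0<g[k+1]][-1]; e=370+i+g[i]/(g[i]-g[i+1])
    print(r,round(e,2),"door model",round(sil(c,dp,-5,104,z-33,z-7,r,"r"),2),"on-axis",round(sil(c,P,0,0,z-13,z+13,r,"r"),2),m.astype(int))
s=monitor.observe();print(s["position"],s["tool_rot"],s["force"])
```

```text
171 375.08 door model 375.2 on-axis 375.29 [ 0 -1  2  3  7 26 58 58 35 11]
172 374.82 door model 375.13 on-axis 375.22 [-2  1  2  4 10 32 58 58 35 10]
173 374.85 door model 375.07 on-axis 375.16 [-1  1  4  5  9 32 58 58 30  5]
174 374.84 door model 375.01 on-axis 375.1 [-1  1  4  5 10 32 57 58 27  2]
183 374.35 door model 374.44 on-axis 374.53 [ 0  2  4  5 19 43 55 42 16  1]
184 374.22 door model 374.38 on-axis 374.47 [ 0  4  5  5 22 47 55 37 14  2]
185 374.21 door model 374.32 on-axis 374.41 [-1  4  5  4 20 53 55 34 11  0]
186 374.21 door model 374.26 on-axis 374.35 [-1  3  5  5 20 56 55 35 11  1]
[ 0.58887346 -0.10473383  0.1516082 ] [-3.14049520e+00  7.71062184e-04  1.19482828e+00] [ 0.13666487  0.49259447 -3.879698  ]
```

```bash
python3 -m handwheel '[{"dx":-0.06,"dy":0,"dz":0,"wx":0,"wy":0,"wz":0,"claw":0},{"dx":0,"dy":0,"dz":0,"wx":0,"wy":0,"wz":0,"claw":0},{"dx":0,"dy":0,"dz":0,"wx":0,"wy":0,"wz":0,"claw":0},{"dx":0,"dy":0,"dz":0,"wx":0,"wy":0,"wz":0,"claw":0},{"dx":0,"dy":0,"dz":0,"wx":0,"wy":0,"wz":0,"claw":0},{"dx":0,"dy":0,"dz":0,"wx":0,"wy":0,"wz":0,"claw":0}]'
python3 - <<'E'
from h import *
c=cam("side"); dp=doorpose(); dp[0]-=.0022; dp[1]-=.0008
print(T(dp,[-.005,.104,.105])-T(CASE,[-.062,.104,.125]))
# row check: bottoms of the door's knuckles seen at columns right of the axis, tops against the box's model
for col in (374,375): print(col,[int(v[2])-int(v[0]) for v in c[0][160:200,col]], [round(vsil(c,dp,-5,104,z-13,z+13,col,w),1) for z in(105,57) for w in "tb"])
from workcell import job_done
E
```

```text
clock: 14.15
position: [0.5886, -0.1055, 0.1516]
tool_rot: [-3.14, 0.001, 1.194]
force: [-0.5, 0.6, -3.5]
grip_width: 0.0083
finger_force: 100.5
[[-0.00026065 -0.00017128  0.00013869]]
374 [54, 53, 53, 39, 20, 7, 7, 4, 4, 4, 5, 5, 3, 4, 6, 8, 9, 8, 4, 3, 3, 8, 14, 17, 17, 18, 21, 21, 21, 16, 8, 4, 5, 8, 28, 57, 57, 57, 58, 59] [np.float64(168.4), np.float64(177.6), np.float64(181.1), np.float64(189.3)]
375 [54, 54, 54, 49, 24, 11, 6, 4, 3, 12, 17, 18, 23, 21, 20, 24, 32, 14, 6, 6, 5, 12, 32, 47, 47, 47, 44, 45, 54, 29, 12, 5, 5, 12, 33, 58, 58, 59, 58, 57] [np.float64(168.8), np.float64(176.8), nan, nan]
```

```bash
python3 -c "
from workcell import job_done
print(job_done())"
```

```text
the job is handed in; nothing more can be done
None
```

I've handed the job in with the arm holding the grey door at the box, about 100° open. By my estimate its two knuckles are within about 1 mm of the hinge line. The wrist reads only the door's weight (about 3.5 N), so it isn't resting on the box. I don't have the judge's result.

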